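Feed a zinc came to the red length stop on a brake-held gauge

ROBOT

A 6-joint arm with a two-finger parallel gripper is mounted at the origin on a cart in front of the work surface, level with it; the furniture and walls round the work are solid. World frame = base frame: x ahead of the robot, y to its left, z up, the work surface at z = 0. Lengths are in m, angles in degrees, forces in N, time in s.
With the tool pointing down it reaches from about 0.4 to 0.825 m from the base axis. Payload 7 kg.
Tool frame: the origin (TCP) lies midway between the tips of the shut fingers; the grasp point (between the pads) lies 19 mm behind it; z points along the fingers, y is the line along which they close (so a half turn about z gives the same grasp; the last joint's range is limited). The gripper opens to 88 mm and grips with 3 to 60 N. Pads are 19 mm wide; open, the fingers measure 130 mm over their backs; the gripper's body (78 mm by 193 mm) begins 47 mm behind the grasp point.
Start: joints at [86.408, 20.546, 0.682, 0, -70.136, -16.507], TCP at [0.232, 0.634, 0.227] pointing down, gripper open.
Joint ranges: [-176.03, 176.03], [-82.01, 121.73], [-58.28, 71.71], [-173.87, 95.51], [-174.79, -0.11], [-173.66, 173.66]. Speed limits (degrees/s): [136.94, 136.94, 172.46, 180, 180, 180].

INTERFACE

Orientations are given as [roll, pitch, yaw] about the fixed x, y, z axes, in that order (R = Rz(yaw) Ry(pitch) Rx(roll)).
In Python, from plant import ctrl gives the robot as it stands. The module is installed in compiled form; this text tells all that it offers.
- The arm moves only by the tool send_rows, never from a script. Its argument "plan" is a list that holds one entry, the list of rows, each a list of 6 numbers: the shift along the tool's x, y, z in cm, then the turn, a rotation vector about the tool's x, y, z in degrees. A call has 1 to 8 rows; each row is the pose to reach, as a shift and turn from the pose commanded when the call began, along the tool's axes at that moment; what a row does not reach only later rows make up. A row lasts 1/12 s, in which the tool goes at most 41.7 mm and 7.16 degrees, less where a joint would pass 70% of its speed; a pose out of reach is approached as far as the arm can. A call with a gripper value outside its range is refused whole. "fingers" is the opening, from 0 (shut) to 1 (fully open), set as the call begins (left out, the last holds). The fingers move at their own pace and stop on an object; the grip force is fixed at half the most. Time passes only in rows, so rows that repeat a pose let the fingers close. It gives the time, the measured TCP pose, the force, the opening and the grip force at its end, in the units of the state.
- ctrl.get_obs(): the state, without advancing time (a new reading comes with each control period).
- ctrl.snapshot(name): name is "scene" or "top" or "wrist"; returns a dict with "img" (400x640x3 uint8, red, green, blue), "K" (3x3 intrinsics, pixels), "pose" (4x4, takes a point from camera to world coordinates). Camera axes: x right, y down, z forward; pixel columns grow to the right and rows downward; lengths in m; the calibration is good to about 2 mm. The wrist camera is an equidistant fisheye: a pixel r from the principal point sees the ray r / f radians off the axis. A picture is of the moment at which its call begins. There is no depth.
- ctrl.close_job(): hands the job in; it is judged then, once.
The state is a dict: "clock": time; "joint_pos": joint angles; "qvel": joint speeds; "tau": joint torques, N m; "tool_pos": TCP position; "orientation": TCP orientation; "force": force on the tool from outside, world axes, zero at the start; "moment": the same for the moment, N m; "opening": finger opening in m; "gripper_force": force on a finger pad.
Only numpy, scipy, OpenCV 4.12 (cv2) and the standard library are available. Lean on these libraries where they do the work, as an engineer would, in place of code of your own. Each camera call takes 0.05 s, during which the arm holds its last target. There are 200 camera calls.

TASK

Set the came ready for cutting on the length gauge: with the fingertips press down the yellow pad in the middle of the blue carriage to free its brake, keep it pressed and push the carriage gently along the rail until it meets the red stop, so that its pusher feeds the grey zinc came forward under the bridge. Then let the pad come up so that the brake holds the carriage against the stop, with the came still resting against the pusher. Pick nothing up, do not touch the came, and leave the red stop and the things on the bench where they are.

Things in the scene. Friction and masses are not known exactly. Their poses are not given: they have to be found in the camera images.
- gauge: Came gauge, fixed: wooden base 100 x 300 x 10 mm (x by y); aluminium T-rail along y (30 mm wide, centred at x = 14 mm, top z = 22 mm); trough for the came on its -x side (centred at x = -30 mm, floor z = 10, walls to z = 16 mm); steel bridge over the trough at the -y end (top z = 29 mm); steel rule on the +x side. Origin: centre of its underside, on the bench. Its -y axis is the feed direction.
- carriage (a joint): Travel of the blue carriage, m, growing in the feed direction; its middle lies at gauge y = 0.118 - value. Saddle 44 mm (x) by 50 mm (y), top 38 mm above the bench; a steel pusher arm reaches over the trough. Pad up: a sprung brake holds it (about 20 N to drag it). Pad pressed over 2.5 mm: it runs freely, at about 2 N.
- press_pad (a joint): How far the yellow pad in the middle of the carriage is pressed, m: 0 up (brake on), 0.005 fully down (brake off). The brake lets go at about 2 mm (about 9 N); fully down takes about 12 N. Its spring lifts the pad when it is let go.
- pad_top (a point): Centre of the top face of the ribbed yellow press pad: 28 x 28 mm, 46 mm above the bench when up, 41 mm when pressed; it stands 8 mm proud of the blue saddle and rides with the carriage. A closed fingertip resting on it also carries the carriage along by friction. Axes as the gauge's.
- carriage_front (a point): Middle of the carriage's front face, 25 mm ahead of its middle in the feed direction, 30 mm above the bench: the face that meets the red stop.
- pusher_face (a point): Front of the steel pusher tongue in the trough, 20 mm ahead of the carriage's middle, 14 mm above the bench: the face that pushes the came.
- stop (a joint): Place of the red stop along the rail, m, growing in the feed direction; clamped (it yields only above 60 N) and already set to the length wanted. It must stay where it is.
- stop_face (a point): Middle of the red stop's face towards the carriage, 30 mm above the bench. Stop: red block 42 x 22 mm, top 35 mm above the bench, with a small black clamp knob at its side. Axes as the gauge's.
- came: Loose zinc came, a straight grey H-section bar 10 mm wide, 8 mm high, 170 mm long, 70 g, lying along gauge y in the trough ahead of the pusher and under the bridge. Origin: centre of its underside, 10 mm above the bench.
- came_tail (a point): Rear end of the came (towards the pusher), at mid-height.
- came_tip (a point): Front end of the came, at mid-height.
- cut_end (a point): Front end of the trough (gauge y = -150 mm), the edge where the came will later be cut; at the job's end the came stands out past it.
- flux_tin: Bystander, loose: round tin with a red lid, 71 mm across, 32 mm high; origin at the centre of its underside.
- solder_reel: Bystander, loose: grey reel of solder lying flat, 89 x 84 x 24 mm; origin at the centre of its underside.
- glass_pencil: Bystander, loose: red glass pencil, 117 x 19 x 15 mm, lying in front of the gauge (robot's side); origin at the centre of its underside.
- lead_stub: Bystander, loose: short pale bar of came with a dark groove along it, about 60 mm long and 13 mm high (45 x 57 mm over all, as it lies askew), lying in front of the gauge; origin at the centre of its underside.
- nippers: Bystander, loose: lead nippers with red grips, 68 x 156 x 13 mm, lying on the tray board to the left of the gauge; origin at the centre of its underside.

How it is judged (in metres and radians):
On the way, in this order (a step that is already met when the one before it is completed fails the run):
1. the pad is pressed and the brake freed before the carriage has moved (value of joint press_pad above 0.0025 m and distance of carriage_front from where it was at the start of the episode below 0.01 m), for 0.1 s.
2. the carriage has been brought against the red stop with the pad still pressed (value of joint press_pad above 0.0015 m and y of carriage_front in the frame of stop_face between -0.003 and 0.003 m), for 0.1 s.
At the end, for the whole second after the job is handed in: The yellow pad is up again (less than 1 mm down), the carriage's front face is within 3 mm of the red stop's face, the came lies in the trough at rest with its rear end within 4 mm of the pusher and its tip past the trough's end, and the red stop has not moved 3 mm (value of joint press_pad below 0.001 m and y of carriage_front in the frame of stop_face between -0.003 and 0.003 m and y of came_tail in the frame of pusher_face between -0.004 and 0.002 m and distance of stop_face from where it was at the start of the episode below 0.003 m and z of came in the frame of gauge below 0.014 m and y of came_tip in the frame of cut_end below 0 m and linear speed of came below 0.01 m/s and velocity of joint carriage between -0.005 and 0.005 m/s); the robot touches nothing.
It fails at once if the carriage is dragged along with its brake on (value of joint press_pad below 0.0005 m and velocity of joint carriage above 0.015 m/s).
It fails at once if the red stop is rammed with more than 30 N or shifted by more than 4 mm (distance of stop_face from where it was at the start of the episode above 0.004 m or contact force between carriage and stop above 30 N).
It fails at once if the robot touches the came (more than 1 N) (contact force between any of the fingers, the arm and came above 1 N).
It fails at once if the came is lifted out of the trough or thrown off (z of came in the frame of gauge above 0.02 m).
It fails at once if a bystander is moved by more than 15 mm (distance of any of flux_tin, solder_reel, nippers, glass_pencil, lead_stub from where it was at the start of the episode above 0.015 m).
It also fails if it takes over 35 s, if anything falls off the work surface, if the arm or the gripper's body presses on something with over 40 N, if the wrist force passes 120 N, or if a joint passes its speed limit or range.

## Working session

There is one attempt and no reset: what is moved stays moved. The work goes in short steps, Python scripts to look and compute and a tool call to move; the robot and the scene stay as the last step left them, time stands still between calls to the robot, and variables do not carry over. Pictures are saved under pics/ and viewed, at most 10 in all, crops included, and the job is handed in when it is done.

Besides the shell and the picture viewer there is one more tool, called after "Call:" as a command line: name --argument value ..., lists and objects as JSON in quotes. send_rows: Moves the arm, as the interface text tells. Its arguments: {"type":"object","properties":{"plan":{"type":"array","items":{"type":"array","items":{"type":"array","items":{"type":"number"}}}},"fingers":{"type":"number"}},"required":["plan"]}

```bash
mkdir -p pics; cat > h.py <<'E'
import numpy as np, cv2
from plant import ctrl
def snap(n,f):
    s=ctrl.snapshot(n); cv2.imwrite('pics/'+f+'.png',s['img'][:,:,::-1]); np.savez('pics/'+f+'.npz',**s); return s
def onz(s,uv,z):
    K,T=s['K'],s['pose']; d=T[:3,:3]@np.linalg.solve(K,[uv[0],uv[1],1.]); o=T[:3,3]
    return o+d*(z-o[2])/d[2]
def ray(s,uv):
    K,T=s['K'],s['pose']; d=T[:3,:3]@np.linalg.solve(K,[uv[0],uv[1],1.]); return T[:3,3],d/np.linalg.norm(d)
def tri(a,ua,b,ub):
    A=np.zeros((3,3));r=np.zeros(3);P=[]
    for s,u in((a,ua),(b,ub)):
        o,d=ray(s,u);M=np.eye(3)-np.outer(d,d);A+=M;r+=M@o;P.append((o,M))
    x=np.linalg.solve(A,r); return x,[np.linalg.norm(M@(x-o)) for o,M in P]
def blobs(s,lo,hi,amin=30):
    h=cv2.cvtColor(s['img'],cv2.COLOR_RGB2HSV); m=cv2.inRange(h,np.array(lo),np.array(hi))
    c,_=cv2.findContours(m,cv2.RETR_EXTERNAL,cv2.CHAIN_APPROX_NONE)
    return sorted([(cv2.contourArea(k),cv2.minAreaRect(k),k) for k in c if cv2.contourArea(k)>amin],key=lambda t:-t[0])
E
python3 - <<'E'
from h import *
print(ctrl.get_obs())
for n in('scene','top'):
    s=snap(n,n+'0'); print(n,s['K'][0],s['pose'].round(3).tolist())
    for nm,lo,hi in(('yel',(20,120,90),(35,255,255)),('blue',(100,120,50),(125,255,255)),('red',(0,150,80),(8,255,255))):
        for a,r,k in blobs(s,lo,hi)[:5]: print(nm,a,np.round(r[0],1),np.round(r[1],1),round(r[2],1))
E
```

```text
{'clock': 0.0, 'joint_pos': array([ 8.64069187e+01,  2.05912659e+01,  6.35632109e-01, -1.97565357e-02,
       -7.01366046e+01, -1.65066562e+01]), 'qvel': array([-0.12642387, -0.01350322,  0.03040516, -0.06439719,  0.00217404,
       -0.0462515 ]), 'tau': array([ 9.57072116e-04, -5.82713234e+01,  2.93070441e+01,  6.99766651e+00,
        7.16846334e-03, -1.57981781e-04]), 'tool_pos': array([0.23183025, 0.63343141, 0.22563986]), 'orientation': array([ 1.79906286e+02, -8.40272980e-03, -2.01064584e+01]), 'force': array([-0.12452694, -0.78911628, -0.35836551]), 'moment': array([-0.03810235,  0.0028878 , -0.01138183]), 'gripper_force': 0.0, 'opening': 0.08760648336403395}
scene [383.92960972   0.         320.59103633] [[0.696, -0.48, 0.534, 0.102], [-0.718, -0.467, 0.516, -0.424], [0.002, -0.742, -0.67, 0.65], [0.0, 0.0, 0.0, 1.0]]
yel 120.0 [324.6 215.1] [13.5 11.8] 31.0
blue 350.5 [498.5 179. ] [ 7.8 61.5] 45.0
blue 181.5 [324.  220.5] [21.9 23.3] 45.0
blue 92.5 [232.1 105. ] [ 5.1 46.2] 67.6
blue 58.5 [463.6 176.3] [ 3.6 21.6] 14.0
red 200.5 [360.9 240.8] [11.9 22.4] 39.3
red 129.5 [315.4 262.5] [43.3  3.9] 35.0
red 76.0 [247.5 182.8] [26.8  6.4] 28.6
red 69.0 [254.7 174.7] [27.9  5. ] 13.5
red 59.5 [67.5 48. ] [ 6. 23.] 90.0
top [512.19056639   0.         325.26168248] [[-0.438, -0.768, 0.467, 0.002], [-0.899, 0.38, -0.218, 0.322], [-0.01, -0.515, -0.857, 1.124], [0.0, 0.0, 0.0, 1.0]]
yel 103.5 [346.7 203.9] [10.7 11.8] 60.3
blue 194.5 [394.7  70.6] [ 5.6 47.8] 28.1
blue 36.0 [339.7 209. ] [15.6  6.8] 53.1
blue 35.5 [ 71.  225.5] [16.6  4.9] 74.1
blue 30.5 [ 82.3 269.1] [13.   5.1] 71.6
red 417.0 [301.  164.5] [23. 26.] 90.0
red 136.5 [380.6 188.4] [18. 10.] 56.3
red 118.5 [260.2 260.1] [ 7.1 34.1] 59.3
red 104.0 [250.3 249.4] [ 6.8 32.6] 43.6
red 89.0 [384.7 230.4] [ 3.1 38.5] 63.4
```

View pics/scene0.png

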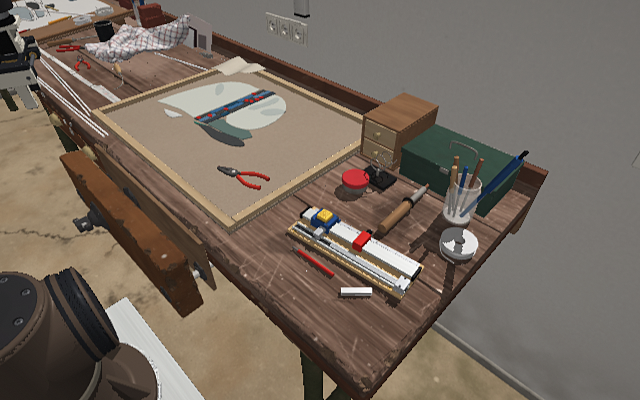

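View pics/top0.png

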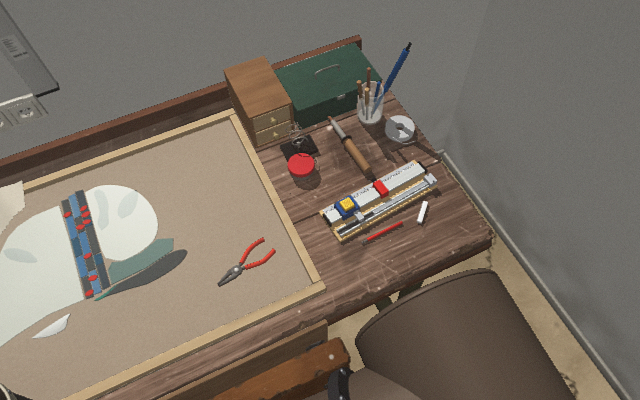

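The scene view shows the gauge with the yellow pad at (325,215) and the red stop at (361,241). In the top view they are at (347,204) and (381,188). The pencil and the stub lie on the robot's side, and the tin is behind the gauge.

```bash
python3 - <<'E'
from h import *
a=np.load('pics/scene0.npz');b=np.load('pics/top0.npz')
p=tri(a,(324.6,214.5),b,(346.7,203.9));q=tri(a,(361,240.5),b,(380.6,188.4));print(p,q)
for s,u,v in((a,(324.6,214.5),(361,240.5)),(b,(346.7,203.9),(380.6,188.4))):
    P,Q=onz(s,u,.044),onz(s,v,.032);d=(Q-P)[:2];print(P,Q,np.linalg.norm(d),np.degrees(np.arctan2(d[1],d[0])))
S=cv2.imread('pics/scene0.png')[190:310,270:430];T=cv2.imread('pics/top0.png')[150:255,310:450]
S=cv2.resize(S,(760,570),interpolation=2);cv2.imwrite('pics/cs.png',S)
E
```

```text
(array([0.5583516 , 0.00504984, 0.04189665]), [np.float64(0.0011932077316106858), np.float64(0.0011932077316106455)]) (array([ 0.56760353, -0.09676296,  0.02651991]), [np.float64(0.00015362269755499298), np.float64(0.00015362269755496948)])
[0.55821917 0.00373717 0.044     ] [ 0.56369197 -0.09963246  0.032     ] 0.10351440741851609 -86.96936599391287
[0.55596173 0.00608175 0.044     ] [ 0.56461171 -0.09460653  0.032     ] 0.10105914919556255 -85.0898616570107
```

View pics/cs.png

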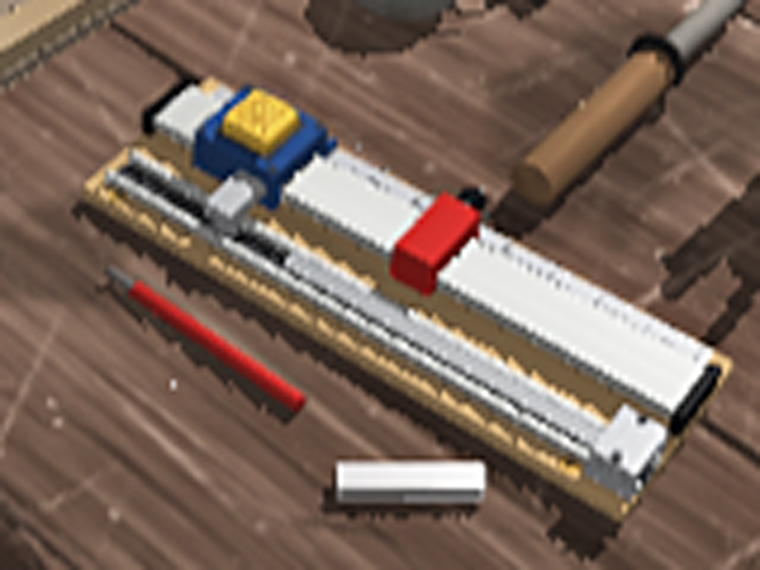

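Call:
send_rows --plan '[[[1.1,1,0,0,0,0],[3.3,3,0,0,0,0],[6.3,5.7,0,0,0,0],[9.2,8.4,0,0,0,0],[12.2,11.1,0,0,0,0],[15.1,13.9,0,0,0,0],[18,16.5,0,0,0,0],[21,19.3,0,0,0,0]]]' --fingers 0

```text
clock: 0.77
tool_pos: [0.3632, 0.3781, 0.2265]
orientation: [180.0, 0.0, -20.1]
force: [0.9, -0.2, -0.3]
opening: 0.0398
gripper_force: 0.0
```

Call:
send_rows --plan '[[[3,2.7,0,0,0,0],[5.9,5.4,0,0,0,0],[8.8,8.1,0,0,0,0],[11.8,10.8,0,0,0,0],[14.7,13.5,0,0,0,0],[17.7,16.2,0,0,0,0],[20.6,18.9,0,0,0,0],[23.6,21.6,0,0,0,0]]]'

```text
clock: 1.43
tool_pos: [0.5102, 0.0941, 0.2267]
orientation: [-180.0, -0.0, -20.1]
force: [0.3, 0.8, -0.1]
opening: 0.0006
gripper_force: 0.0
```

Call:
send_rows --plan '[[[2.5,2.3,1,0,0,-5],[4.8,4.4,2,0,0,-10],[6.6,6.0,3,0,0,-15],[7.5,6.9,4,0,0,-20],[7.5,6.9,4.5,0,0,-24],[7.5,6.9,4.5,0,0,-24],[7.5,6.9,4.5,0,0,-24]]]'

```text
clock: 2.02
tool_pos: [0.5564, 0.0053, 0.1813]
orientation: [180.0, 0.1, 3.7]
force: [-0.7, 0.6, -0.4]
opening: 0.0004
gripper_force: 0.0
```

```bash
python3 - <<'E'
from h import *
o=ctrl.get_obs();print(o['clock'],o['tool_pos'],o['orientation'],o['opening'],o['force'])
s=snap('wrist','w1');print(s['K'],s['pose'].round(4).tolist())
cv2.imwrite('pics/w1.png',s['img'][:,:,::-1])
E
```

```text
2.0167 [0.55643324 0.00533708 0.18126585] [1.79982219e+02 5.84430405e-02 3.73186903e+00] 0.000353546327290344 [-0.66512313  0.60800092 -0.38236628]
[[309.70691629   0.         320.13218311]
 [  0.         309.70691629 198.74002649]
 [  0.           0.           1.        ]] [[0.065, -0.9533, -0.2949, 0.6358], [-0.9979, -0.0619, -0.0198, 0.0104], [0.0007, 0.2956, -0.9553, 0.3393], [0.0, 0.0, 0.0, 1.0]]
```

View pics/w1.png

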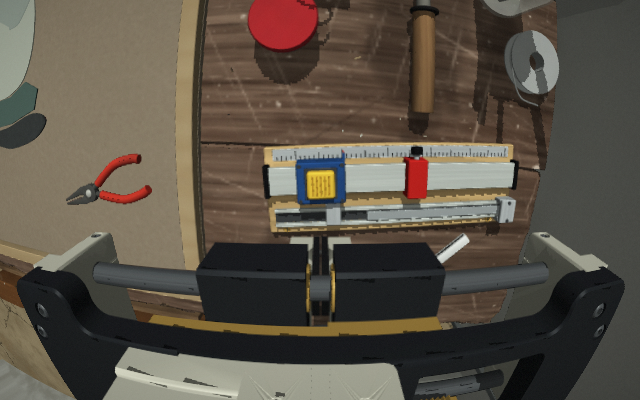

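The wrist view shows the pad at (320,184), the saddle's front edge at about u=346 and the stop's face at about u=405. The rail runs along the image's u axis.

```bash
cat >> h.py <<'E'
def fz(s,uv,z):
    K,T=s['K'],s['pose'];u=np.array([(uv[0]-K[0,2])/K[0,0],(uv[1]-K[1,2])/K[1,1]]);t=np.linalg.norm(u)
    d=T[:3,:3]@np.r_[u/t*np.sin(t),np.cos(t)];o=T[:3,3];return o+d*(z-o[2])/d[2]
def meas(s,zp=.046,v0=130,v1=240):
    out={}
    for nm,lo,hi,z in(('yel',(20,120,80),(35,255,255),zp),('blue',(105,120,40),(125,255,255),.038),('red',(0,150,80),(8,255,255),.035)):
        c=[k for a,r,k in blobs(s,lo,hi) if v0<r[0][1]<v1 and 250<r[0][0]<500]
        if not c: continue
        k=max(c,key=cv2.contourArea); W=np.array([fz(s,q,z)[:2] for q in k[:,0]])
        r=cv2.minAreaRect((W*1000).astype(np.float32)); out[nm]=W
        print(nm,np.round(r[0],1),np.round(r[1],1),round(r[2],1),'min/max',(W.min(0)*1000).round(1),(W.max(0)*1000).round(1))
    return out
E
python3 - <<'E'
from h import *
s=np.load('pics/w1.npz'); meas(s)
a=fz(s,(270,164),.022);b=fz(s,(515,160.5),.022);print(a,b)
# rail edges: bright
g=s['img'].astype(int); 
for u in(285,365,390,450,500): print(u,g[140:236:3,u].sum(1).tolist())
E
```

```text
yel [560.2   4.9] [29.  27.7] 6.1 min/max [545.2 -10.1] [575.   19.6]
blue [562.8   5. ] [49.9 48.4] 6.3 min/max [537.  -21.2] [590.2  30.3]
red [571.1 -93.9] [45.5 25.1] 8.5 min/max [ 548.6 -108.4] [593.5 -78.2]
[0.5724966  0.05878089 0.022     ] [ 0.6006912  -0.22565061  0.022     ]
285 [268, 251, 411, 499, 517, 505, 412, 439, 473, 510, 559, 538, 538, 540, 549, 536, 537, 527, 397, 246, 242, 416, 439, 414, 390, 94, 175, 175, 540, 264, 379, 107]
365 [228, 437, 496, 498, 254, 266, 457, 452, 523, 538, 531, 535, 545, 533, 559, 548, 532, 542, 218, 247, 429, 425, 531, 536, 89, 165, 199, 624, 334, 429, 116, 200]
390 [217, 472, 508, 493, 491, 490, 443, 446, 503, 533, 523, 531, 543, 543, 546, 543, 530, 212, 222, 238, 426, 420, 557, 242, 440, 444, 416, 539, 246, 349, 136, 228]
450 [190, 465, 503, 416, 322, 317, 418, 425, 535, 525, 536, 527, 517, 538, 520, 526, 530, 239, 252, 437, 400, 571, 313, 434, 440, 400, 530, 241, 241, 87, 163, 242]
500 [118, 204, 559, 505, 513, 453, 467, 470, 536, 527, 528, 529, 537, 514, 525, 520, 226, 249, 356, 427, 390, 181, 187, 244, 299, 375, 459, 487, 181, 145, 158, 204]
```

Call:
send_rows --plan '[[[0.2,0,1.5,0,0,-1],[0.35,0.05,4.5,0,0,-2.3],[0.35,0.05,7.5,0,0,-2.3],[0.35,0.05,10,0,0,-2.3],[0.35,0.05,11.5,0,0,-2.3],[0.35,0.05,12,0,0,-2.3],[0.35,0.05,12,0,0,-2.3],[0.35,0.05,12,0,0,-2.3]]]'

```text
clock: 2.73
tool_pos: [0.5612, 0.0062, 0.0627]
orientation: [180.0, -0.1, 6.2]
force: [1.3, 0.4, 0.2]
opening: 0.0002
gripper_force: 0.0
```

```bash
python3 - <<'E'
from h import *
o=ctrl.get_obs();print(o['clock'],o['tool_pos'],o['orientation'],o['force'])
s=snap('wrist','w2'); meas(s,v0=100,v1=300)
a=snap('scene','s2'); b=snap('top','t2')
A=cv2.resize(a['img'][180:280,270:400],(780,600),interpolation=2)[:,:,::-1]
h=np.vstack([s['img'][100:340,160:480][:,:,::-1]]);h=cv2.resize(h,(400,300))
A=cv2.resize(A,(400,300));cv2.imwrite('pics/c2.png',np.hstack([A,h]))
E
```

```text
2.7333 [0.56122858 0.00620684 0.06267738] [ 1.79998937e+02 -7.79635966e-02  6.21302272e+00] [1.32480488 0.37954628 0.15407788]
yel [564.6   5.5] [21.8 27.7] 4.5 min/max [553.7  -8.2] [576.4  19.8]
blue [572.6   6.3] [37.2 48.1] 6.2 min/max [551.5 -19.4] [593.3  30.5]
red [572.3 -91.2] [47.1 29.7] 6.6 min/max [ 548.7 -108. ] [595.4 -73.7]
```

View pics/c2.png

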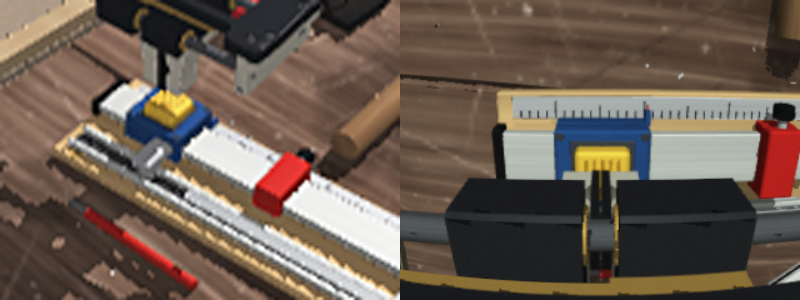

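The fingertips sit centred over the pad, which is visible beneath them, and nothing else is near. I'll press slowly while watching the force.

Call:
send_rows --plan '[[[0,0,0.5,0,0,0],[0,0,0.9,0,0,0],[0,0,1.2,0,0,0],[0,0,1.4,0,0,0],[0,0,1.5,0,0,0],[0,0,1.5,0,0,0]]]'

```text
clock: 3.38
tool_pos: [0.5603, 0.0055, 0.0462]
orientation: [180.0, 0.0, 6.2]
force: [-0.1, 0.8, 0.5]
opening: 0.0002
gripper_force: 0.3
```

Call:
send_rows --plan '[[[0,0,0.1,0,0,0],[0,0,0.2,0,0,0],[0,0,0.2,0,0,0],[0,0,0.2,0,0,0]]]'

```text
clock: 3.72
tool_pos: [0.5605, 0.0056, 0.0451]
orientation: [180.0, -0.0, 6.2]
force: [-2.5, 0.5, 6.1]
opening: 0.0002
gripper_force: 3.2
```

Call:
send_rows --plan '[[[0,0,0.1,0,0,0],[0,0,0.2,0,0,0],[0,0,0.3,0,0,0],[0,0,0.3,0,0,0],[0,0,0.3,0,0,0]]]'

```text
clock: 4.13
tool_pos: [0.5607, 0.0056, 0.0425]
orientation: [180.0, -0.0, 6.2]
force: [-4.2, 0.0, 10.7]
opening: 0.0002
gripper_force: 5.3
```

Call:
send_rows --plan '[[[0,0,0.05,0,0,0],[0,0,0.1,0,0,0],[0,0,0.1,0,0,0],[0,0,0.1,0,0,0]]]'

```text
clock: 4.47
tool_pos: [0.5607, 0.0056, 0.0416]
orientation: [180.0, -0.0, 6.2]
force: [-3.9, 0.2, 11.0]
opening: 0.0006
gripper_force: 5.5
```

Call:
send_rows --plan '[[[0,0.1,0,0,0,0],[0,0.3,0,0,0,0],[0,0.55,0,0,0,0],[0,0.8,0,0,0,0],[0,1.05,0,0,0,0],[0,1.3,0,0,0,0],[0,1.4,0,0,0,0],[0,1.5,0,0,0,0]]]'

```text
clock: 5.13
tool_pos: [0.5623, -0.0093, 0.0416]
orientation: [180.0, -0.0, 6.2]
force: [-4.4, 1.6, 10.6]
opening: 0.0004
gripper_force: 5.5
```

```bash
python3 - <<'E'
from h import *
o=ctrl.get_obs();print(o['clock'],o['tool_pos'],o['orientation'],o['force'])
s=snap('wrist','w3'); meas(s,v0=100,v1=300,zp=.042)
E
```

```text
5.1333 [ 0.56225042 -0.00928141  0.04161548] [ 1.79997389e+02 -3.56903380e-02  6.21610592e+00] [-4.43722957  1.62364377 10.55620087]
yel [571.5  -8.7] [ 9.1 27.3] 6.2 min/max [566.9 -22.3] [576.9   4.9]
blue [579.  -8.] [28.4 48.3] 6.2 min/max [562.3 -33.4] [595.6  15.9]
red [573.7 -91.6] [46.1 28.7] 7.2 min/max [ 551.2 -107.9] [595.8 -74.5]
```

The carriage is riding along with the fingertips (about 14–15 mm so far).

Call:
send_rows --plan '[[[0,0.2,0,0,0,0],[0,0.45,0,0,0,0],[0,0.7,0,0,0,0],[0,0.95,0,0,0,0],[0,1.2,0,0,0,0],[0,1.45,0,0,0,0],[0,1.7,0,0,0,0],[0,1.9,0,0,0,0]]]'

```text
clock: 5.85
tool_pos: [0.5642, -0.0282, 0.0416]
orientation: [180.0, -0.0, 6.2]
force: [-4.6, 2.0, 10.3]
opening: 0.0005
gripper_force: 5.5
```

Call:
send_rows --plan '[[[0,0.2,0,0,0,0],[0,0.45,0,0,0,0],[0,0.7,0,0,0,0],[0,0.95,0,0,0,0],[0,1.2,0,0,0,0],[0,1.4,0,0,0,0],[0,1.5,0,0,0,0],[0,1.6,0,0,0,0]]]'

```text
clock: 6.52
tool_pos: [0.5659, -0.0441, 0.0416]
orientation: [180.0, -0.0, 6.2]
force: [-4.8, 1.9, 11.1]
opening: 0.0005
gripper_force: 5.5
```

```bash
python3 - <<'E'
from h import *
o=ctrl.get_obs();print(o['clock'],o['tool_pos'],o['orientation'],o['force'])
s=snap('wrist','w4'); meas(s,v0=100,v1=300,zp=.042)
cv2.imwrite('pics/w4c.png',cv2.resize(s['img'][100:300,200:460][:,:,::-1],(780,600)))
E
```

```text
6.5167 [ 0.56589452 -0.04408714  0.04156754] [ 1.79995743e+02 -2.12106356e-02  6.21493180e+00] [-4.79755317  1.92677745 11.09298133]
yel [576.4 -43.4] [ 6.7 27.3] 6.2 min/max [573. -57.] [580.3 -29.9]
blue [582.7 -42.8] [28.4 48.3] 6.2 min/max [566.  -68.1] [599.3 -18.8]
red [584.4 -92.1] [24.6 25.2] 6.6 min/max [ 571.4 -105.9] [596.6 -78.3]
```

View pics/w4c.png

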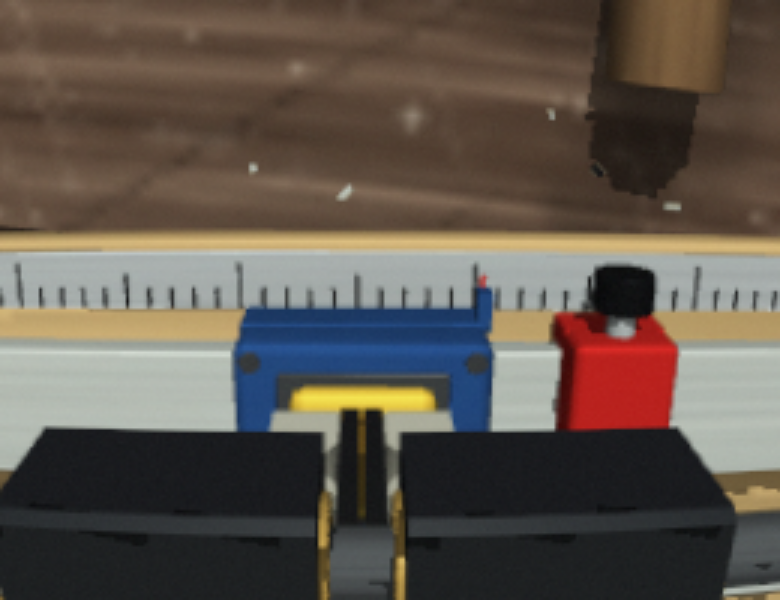

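The saddle's front edge is at u≈492 and the stop's face at u≈565, at about 5 px/mm. That leaves a gap of about 14.5 mm.

Call:
send_rows --plan '[[[0,0.15,0,0,0,0],[0,0.35,0,0,0,0],[0,0.55,0,0,0,0],[0,0.75,0,0,0,0],[0,0.9,0,0,0,0],[0,1.0,0,0,0,0],[0,1.1,0,0,0,0],[0,1.15,0,0,0,0]]]'

```text
clock: 7.23
tool_pos: [0.5671, -0.0555, 0.0416]
orientation: [180.0, -0.0, 6.2]
force: [-5.0, 1.8, 9.7]
opening: 0.0004
gripper_force: 5.5
```

Call:
send_rows --plan '[[[0,0.05,0,0,0,0],[0,0.1,0,0,0,0],[0,0.15,0,0,0,0],[0,0.2,0,0,0,0],[0,0.2,0,0,0,0]]]'

```text
clock: 7.65
tool_pos: [0.5673, -0.0575, 0.0416]
orientation: [180.0, -0.0, 6.2]
force: [-4.2, 0.9, 11.5]
opening: 0.0007
gripper_force: 5.5
```

Call:
send_rows --plan '[[[0,0.05,0,0,0,0],[0,0.1,0,0,0,0],[0,0.15,0,0,0,0]]]'

```text
clock: 7.9
tool_pos: [0.5675, -0.0589, 0.0416]
orientation: [180.0, -0.0, 6.2]
force: [-4.4, 1.4, 10.3]
opening: 0.0004
gripper_force: 5.5
```

```bash
python3 - <<'E'
from h import *
o=ctrl.get_obs();print(o['clock'],o['tool_pos'],o['force'])
s=snap('wrist','w5'); meas(s,v0=100,v1=300,zp=.042)
cv2.imwrite('pics/w5c.png',cv2.resize(s['img'][160:260,270:400][:,:,::-1],(780,600)))
E
```

```text
7.9 [ 0.56748956 -0.058942    0.04158908] [-4.38590354  1.36443069 10.30242423]
yel [578.3 -58.2] [ 6.1 27.3] 6.2 min/max [575.  -71.9] [581.9 -44.7]
blue [584.3 -57.7] [28.4 48.3] 6.2 min/max [567.5 -83. ] [600.8 -33.6]
red [584.5 -93.7] [24.6 22.6] 6.1 min/max [ 571.5 -106. ] [597.3 -81.5]
```

View pics/w5c.png

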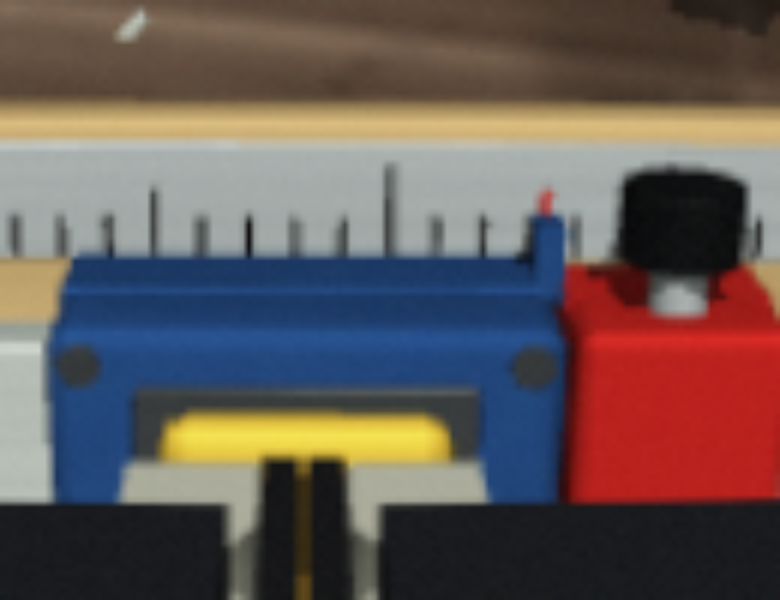

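The saddle edge at u≈565 now meets the stop's edge, or lies within a millimetre of it. I'll creep on until contact shows in the force.

Call:
send_rows --plan '[[[0,0.03,0,0,0,0],[0,0.06,0,0,0,0],[0,0.09,0,0,0,0],[0,0.09,0,0,0,0]]]'

```text
clock: 8.28
tool_pos: [0.5676, -0.0599, 0.0416]
orientation: [180.0, -0.0, 6.2]
force: [-4.5, 1.5, 10.9]
opening: 0.0001
gripper_force: 5.5
```

Call:
send_rows --plan '[[[0,0.03,0,0,0,0],[0,0.06,0,0,0,0],[0,0.06,0,0,0,0]]]'

```text
clock: 8.53
tool_pos: [0.5676, -0.0601, 0.0415]
orientation: [-180.0, -0.0, 6.2]
force: [-4.3, 2.9, 11.1]
opening: 0.0004
gripper_force: 5.5
```

Call:
send_rows --plan '[[[0,0.03,0,0,0,0],[0,0.05,0,0,0,0],[0,0.05,0,0,0,0]]]'

```text
clock: 8.78
tool_pos: [0.5676, -0.0603, 0.0415]
orientation: [-180.0, -0.0, 6.2]
force: [-5.3, 5.1, 10.7]
opening: 0.0004
gripper_force: 5.5
```

```bash
python3 - <<'E'
from h import *
s=snap('wrist','w6'); meas(s,v0=100,v1=300,zp=.042)
E
```

```text
yel [576.6 -59.4] [ 8.5 26.7] 6.2 min/max [572.5 -72.7] [582.1 -46. ]
blue [584.5 -58.7] [28.4 48.2] 6.2 min/max [567.8 -83.7] [601.1 -34.9]
red [584.6 -93.8] [24.6 22.4] 6.1 min/max [ 571.7 -105.8] [597.4 -81.8]
```

Contact is firm: the force rises to about 5 N with no further travel, and the stop hasn't moved. Now lift straight up.

Call:
send_rows --plan '[[[0,0,-0.1,0,0,0],[0,0,-0.2,0,0,0],[0,0,-0.3,0,0,0],[0,0,-0.4,0,0,0],[0,0,-0.55,0,0,0],[0,0,-0.8,0,0,0],[0,0,-1.2,0,0,0],[0,0,-2,0,0,0]]]'

```text
clock: 9.5
tool_pos: [0.5672, -0.0611, 0.0602]
orientation: [180.0, 0.1, 6.2]
force: [-0.1, -0.4, 0.5]
opening: 0.0003
gripper_force: 0.0
```

Call:
send_rows --plan '[[[0,0,-2,0,0,0],[0,0,-5,0,0,0],[0,0,-8,0,0,0],[0,0,-10,0,0,0],[0,0,-11,0,0,0],[0,0,-11,0,0,0],[0,0,-11,0,0,0]]]'

```text
clock: 10.08
tool_pos: [0.5676, -0.0609, 0.1707]
orientation: [-180.0, -0.0, 6.2]
force: [-0.6, -0.3, -1.0]
opening: 0.0005
gripper_force: 0.0
```

```bash
python3 - <<'E'
from h import *
o=ctrl.get_obs();print(o['clock'],o['tool_pos'],o['force'])
s=snap('wrist','w7'); meas(s)
cv2.imwrite('pics/w7c.png',cv2.resize(s['img'][120:260,240:460][:,:,::-1],(786,500)))
E
```

```text
10.0833 [ 0.56762508 -0.06085913  0.17068823] [-0.61829107 -0.28998231 -0.98796518]
yel [566.8 -60.5] [28.6 27.7] 6.2 min/max [551.4 -74.9] [582.3 -45.9]
blue [570.8 -60.2] [50.8 48.3] 5.5 min/max [543.6 -85.7] [598.3 -35.1]
red [571.4 -96.1] [44.2 21.6] 7.0 min/max [ 548.5 -109.2] [594.2 -82.9]
```

View pics/w7c.png

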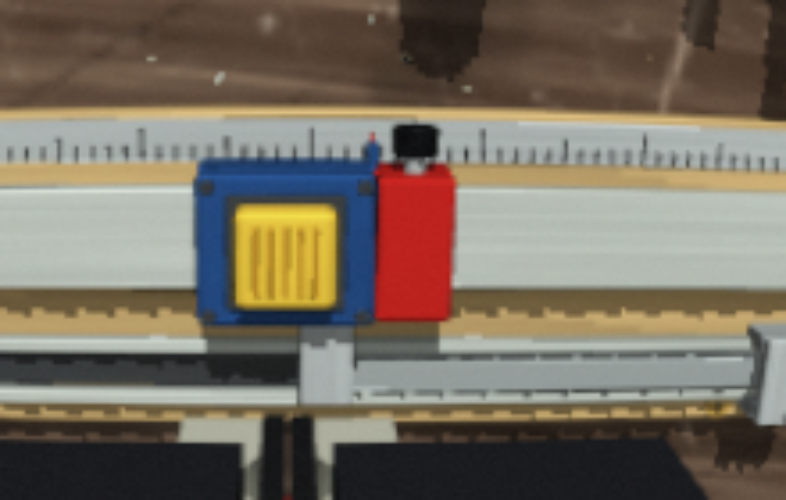

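The carriage is flush against the red stop (seam at u≈376). The pad is up, and the came's tail rests on the pusher (u≈354).

```bash
python3 -c "
from plant import ctrl
print(ctrl.close_job())"
```

```text
the job is handed in; nothing more can be done
None
```

I handed the job in at about 10 s of the 35 s; the hand-in returned no verdict. The last wrist picture showed the carriage against the red stop with the pad up and the came's tail at the pusher, but I did not look at the came's tip past the trough end.

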